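Move the marver from its parking stand to the torch dock

TASK

Take the graphite marver off its wooden parking stand by pressing the stand's catch and drawing it out of the dovetail, then slide it into the dovetail on top of the bench torch until the torch's catch clicks up behind it, and let go. Feel your way: slide it home gently without forcing or ramming it, and leave the other things on the bench where they are.

Things in the scene. Friction and masses are not known exactly. Their poses are not given: they have to be found in the camera images.
- marver: Marver, 0.42 kg +-20 %, starts latched home in the stand. Origin: centre of its foot's underside; +x = nose, the sliding-in direction. Oiled steel dovetail foot x -30..30 mm, z 0..16, sides undercut 30 deg from vertical, 38 mm wide at the bottom (nose 8 mm: 33 mm, underside chamfered), 21 at the top. Deck x -34..40, y +-32, z 16..22. Black graphite block on the deck x 8..40, y +-30, z 22..32.
- marver_fin (a point): Middle of the marver's upright steel grip fin, at marver x -14, y 0, z 44 mm. Fin 24 mm along x, 14 mm thick (y), from the deck at z 22 up to z 58. Grip across y from above with this point between the pads (fingertips then about 3 mm above the deck).
- stand: Fixed wooden parking stand with aluminium dovetail channel. Origin on the bench under it; +x = sliding-in direction, open mouth at -x. Channel floor 50 mm up, x -59..64 mm. Rails x -55..32 (the first 16 mm flare out), tops 14.5 mm above the floor, play 1.9 mm each side and 3 mm upwards: the marver leaves only along -x, free after 87 mm. Flared guides x -68..-53, 48 to 58 mm apart.
- stand_home (a point): Stand x 0, y 0, z 50 mm, on the channel floor: the marver's origin when latched (0.5 mm slack). A sprung ejector at the inner end pushes it towards -x with about 6.5 N here; on pressing the catch it pops the marver 13 to 21 mm out and pushes no farther. Rigid stops 2.5 mm beyond home (+x).
- stand_pad (a point): Centre of the top of the stand's steel catch pad, unpressed (the point stays put), at stand x -83, y 0, z 49 mm: 26 (x) by 30 mm (y), standing out at the mouth, air below. Pressing it straight down 5 mm or more frees the marver; takes about 2 to 6 N. Its own stop is at 8 mm.
- stand_catch (a joint): Stand's catch, m pressed down: 0 = sprung up (tooth 5 mm above the channel floor, behind the foot's tail when home), 0.005 = tooth level with the floor, 0.008 = stop. The foot holds it at about 0.005 while lying over the tooth.
- torch: Fixed bench torch: brass barrel along x, steel nozzle at +x, on its back the same dovetail channel. Origin on the bench under it; +x = sliding-in direction, open mouth at -x. Channel floor 100 mm up; floor, rails, guides, play, tooth and ejector as on the stand, but the catch pad (x about -83), ejector and stops are set together up to 9 mm farther in or out along x (see torch_home).
- torch_home (a point): Torch x 0, y 0, z 100 mm, on the channel floor. The marver latches with its origin anywhere from 9 mm short of to 9 mm past this point along x (setting differs, not measured); rigid stops 2.5 mm beyond that latching place. Sliding in takes a few N over the tooth, about 6 to 12 N over the last 13 mm against the ejector, then rises steeply at the stops. Over 45 N is ramming.
- torch_catch (a joint): Torch's catch, m pressed down: 0 = up, about 0.005 = held down by the marver's foot lying over the tooth; it springs to 0 when the marver is home. Let go before that and the ejector pushes the marver back out.
- spool: Bystander: steel wire spool, 80 mm across, 46 mm high, standing loose. Origin: centre of its underside.
- paddle: Bystander: loose hand paddle lying along its x: wooden handle x -88..17 mm, 18 mm thick, graphite blade x 17..92, 45 mm wide, 12 mm thick. Origin: on the bench under its axis.
- rodjar: Bystander: glass jar 72 mm across, 100 mm high, with glass rods standing to about 220 mm. Origin: centre of its underside.
- beadtray: Bystander: white ceramic bead tray 110 x 150 x 30 mm with six compartments. Origin: centre of its underside.

How it is judged:
By the outcome, as a careful person would: the job done as asked, in the order asked, and still so for the second after the job is handed in, with the robot touching nothing.
It also fails if it takes over 72 s, if anything falls off the work surface, if the arm or the gripper's body presses on something with over 40 N, if the wrist force passes 120 N, or if a joint passes its speed limit or range.

ROBOT

A 6-joint arm with a two-finger parallel gripper is mounted at the origin on the work surface. World frame = base frame: x ahead of the robot, y to its left, z up, the work surface at z = 0. Lengths are in mm, angles in rad, forces in N, time in s.
With the tool pointing down it reaches from about 250 to 850 mm from the base axis. Payload 12.5 kg.
Tool frame: the origin (TCP) lies at the very end of the fingers, on their centre line; the grasp point (between the pads) lies 19 mm behind it (robot.tcp_to_grasp is the distance from the TCP to the grasp point, in mm); z points along the fingers, y is the line along which they close (so a half turn about z gives the same grasp; the last joint's range is limited). The gripper opens to 93 mm and grips with 3 to 60 N. Pads are 15 mm wide; open, the fingers measure 128 mm over their backs; the gripper's body (75 mm by 188 mm) begins 65 mm behind the grasp point.
Start: joints at [-1.426, 0.351, 1.652, -0, 1.139, -0.085], TCP at [125.301, -535.522, 218.633] pointing down, gripper open.
Joint ranges: [-2.75, 2.75], [-0.79, 2.1], [0.01, 2.65], [-1.57, 4.71], [0.07, 3.14], [-2.87, 2.87]. Speed limits (rad/s): [2.22, 2.22, 2.79, 3.14, 3.14, 3.14].

INTERFACE

Orientations are given as a rotation vector (axis times angle).
In Python, from rig import robot, viewer, job gives the robot as it stands. The module is installed in compiled form; this text tells all that it offers.
- The arm moves only by the tool drive_tool, never from a script. Its argument "moves" is a list of rows, each a list of 6 numbers: the shift along the tool's x, y, z scaled (see below), then the turn, a rotation vector about the tool's x, y, z scaled (see below). In form: [[x, y, z, rx, ry, rz], ...]. A call has 1 to 8 rows; each row shifts and turns the commanded pose from where the row before left it, along the tool's axes as they then stand; what a row does not reach is not made up. The controller multiplies each number of a shift by 80 mm and each number of a turn by 360 degrees. A row lasts 1/8 s, in which the tool goes at most 62.5 mm and 10.7 degrees, less where a joint would pass 70% of its speed; a pose out of reach is approached as far as the arm can. A call with a number of a shift or a turn outside -1 to 1 is refused whole. A call with a gripper value outside its range is refused whole. "gripper" is the opening, from 0 (shut) to 1 (fully open), set as the call begins (left out, the last holds). The fingers move at their own pace and stop on an object; "force" is the grip in N (left out, the last holds). Time passes only in rows, so rows that do not move let the fingers close. It gives the time, the measured TCP pose, the force, the opening and the grip force at its end, in the units of the state.
- robot.observe(): the state, without advancing time (a new reading comes with each control period).
- viewer.grab_frame(name): name is "scene" or "side" or "wrist"; returns a dict with "frame" (400x640x3 uint8, red, green, blue), "depth" (400x640 float32, mm along the optical axis (not along the pixel's ray), 0 where there is no reading), "camera_matrix" (3x3 intrinsics, pixels), "extrinsics" (4x4, takes a point from camera to world coordinates). Camera axes: x right, y up, looking along -z (the intrinsics and any distortion apply to the point x, -y, -z); pixel columns grow to the right and rows downward; lengths in mm; the calibration is good to about 2 mm. The wrist camera is an equidistant fisheye: a pixel r from the principal point sees the ray r / f radians off the axis. A picture is of the moment at which its call begins.
- job.job_done(): hands the job in; it is judged then, once.
Trained networks look in a picture, given as the dict that the camera call returned (one of the last four; its "shot" number tells which), for a name from the list of things; names that differ only in an ending like _2 or _b are one class to them, and where a whole thing is asked for, a point or a joint stands for the part that bears it (a point fixed in the world has none). Each returns a list of dicts, best first, with "conf" (0 to 1); they miss things now and then, are a little off and sometimes report something else, mostly with a low value. They report only what shows in the picture. A call takes as long as a camera call.
- viewer.masks_of(name, picture): "pixels" (400x640 bool, what is visible of it) and "pixel" ([column, row] in pixels, amid what is visible of it).
The state is a dict: "time": time; "joints": joint angles; "joint_velocities": joint speeds; "tau": joint torques, N m; "tcp_pos": TCP position; "orientation": TCP orientation; "contact_force": force on the tool from outside, world axes, zero at the start; "moment": the same for the moment, N m; "width": opening from 0.0 (shut) to 1.0 (fully open); "gripper_force": force on a finger pad.
Only numpy, scipy, OpenCV 4.12 (cv2) and the standard library are available. Lean on these libraries where they do the work, as an engineer would, in place of code of your own. Each camera call takes 0.05 s, during which the arm holds its last target. There are 200 camera calls.

## Working session

There is one attempt and no reset: what is moved stays moved. The work goes in short steps, Python scripts to look and compute and a tool call to move; the robot and the scene stay as the last step left them, time stands still between calls to the robot, and variables do not carry over. Pictures are saved under pics/ and viewed, at most 10 in all, crops included, and the job is handed in when it is done.

Besides the shell and the picture viewer there is one more tool, called in YAML: its name, and indented under it one key for each argument. drive_tool: Moves the arm, as the interface text tells. Its arguments: {"type":"object","properties":{"moves":{"type":"array","items":{"type":"array","items":{"type":"number"}}},"gripper":{"type":"number"},"force":{"type":"number"}},"required":["moves"]}

```bash
mkdir -p pics
cat > h.py <<'E'
import numpy as np, cv2
from rig import robot, viewer, job
def world(p, mask=None):
    """world xyz image (HxWx3) for pinhole cams, nan where no depth"""
    d=p["depth"].astype(float); K=p["camera_matrix"]; E=np.array(p["extrinsics"])
    v,u=np.mgrid[0:400,0:640]
    x=(u-K[0][2])/K[0][0]*d; y=(v-K[1][2])/K[1][1]*d
    P=np.stack([x,-y,-d,np.ones_like(d)],-1)@E.T
    P=P[...,:3]; P[d<=0]=np.nan
    return P
def save(p,n): cv2.imwrite(f"pics/{n}.png",cv2.cvtColor(p["frame"],cv2.COLOR_RGB2BGR))
E
python3 - <<'E'
from h import *
s=robot.observe(); print(s["time"],s["tcp_pos"],s["orientation"],s["contact_force"],s["width"])
for c in ["scene","side"]:
    p=viewer.grab_frame(c); save(p,c+"0"); W=world(p)
    np.savez(c+"0.npz",W=W,f=p["frame"])
    print(c,np.array(p["extrinsics"]).round(2).tolist(),np.array(p["camera_matrix"]).tolist())
    for n in ["marver","stand","torch","spool","paddle","rodjar","beadtray"]:
        for r in viewer.masks_of(n,p)[:2]:
            q=W[r["pixels"]]; q=q[~np.isnan(q[:,0])]
            if len(q): print(n,round(r["conf"],2),r["pixel"],len(q),np.percentile(q,[2,50,98],axis=0).round(0).tolist())
E
```

```text
0.0 [ 125.23074909 -535.20055256  218.0976807 ] [-3.11973731e+00 -3.60032936e-01  1.09352028e-04] [-0.69228993 -0.06332    -0.06168742] 1.0041364864310993
scene [[0.72, -0.43, 0.55, 1274.65], [0.7, 0.42, -0.58, -762.54], [0.02, 0.8, 0.6, 876.83], [0.0, 0.0, 0.0, 1.0]] [[475.44371776279405, 0.0, 319.71136980489933], [0.0, 475.44371776279405, 201.0670658284254], [0.0, 0.0, 1.0]]
marver 0.71 [372.6, 186.3] 366 [[565.0, 154.0, 66.0], [607.0, 187.0, 78.0], [639.0, 215.0, 105.0]]
marver 0.33 [293.1, 202.2] 462 [[328.0, -31.0, -4.0], [438.0, -3.0, 10.0], [491.0, 29.0, 17.0]]
stand 0.72 [372.8, 204.3] 1208 [[513.0, 125.0, -1.0], [628.0, 164.0, 21.0], [675.0, 224.0, 62.0]]
stand 0.31 [252.7, 225.4] 136 [[476.0, -222.0, 60.0], [514.0, -208.0, 97.0], [556.0, -176.0, 104.0]]
torch 0.8 [267.2, 262.2] 2696 [[504.0, -285.0, 4.0], [617.0, -251.0, 85.0], [707.0, -193.0, 112.0]]
spool 0.75 [380.2, 247.9] 820 [[714.0, -9.0, -1.0], [756.0, 16.0, 42.0], [786.0, 60.0, 47.0]]
paddle 0.86 [291.6, 207.7] 488 [[324.0, -31.0, -4.0], [436.0, -2.0, 10.0], [491.0, 29.0, 17.0]]
rodjar 0.9 [421.0, 153.4] 1181 [[425
[... 584 characters left out ...]
0, 1.0]]
marver 0.63 [325.4, 151.2] 443 [[560.0, 156.0, -0.0], [596.0, 188.0, 78.0], [635.0, 300.0, 107.0]]
stand 0.94 [324.3, 167.9] 1215 [[515.0, 127.0, -1.0], [591.0, 165.0, 29.0], [670.0, 237.0, 64.0]]
torch 0.95 [346.0, 283.8] 3413 [[503.0, -284.0, -1.0], [596.0, -247.0, 87.0], [691.0, -180.0, 113.0]]
spool 0.83 [383.5, 202.1] 761 [[709.0, -10.0, -3.0], [743.0, 18.0, 42.0], [785.0, 65.0, 48.0]]
rodjar 0.7 [329.8, 165.4] 1183 [[511.0, 127.0, 1.0], [589.0, 165.0, 30.0], [666.0, 233.0, 62.0]]
rodjar 0.62 [316.5, 96.1] 949 [[567.0, 401.0, -3.0], [598.0, 423.0, 78.0], [634.0, 707.0, 192.0]]
beadtray 0.95 [354.2, 372.3] 3225 [[536.0, -497.0, -0.0], [598.0, -436.0, 5.0], [657.0, -368.0, 30.0]]
```

Run:
```python
from h import *
a=cv2.imread("pics/side0.png"); b=cv2.imread("pics/scene0.png")
A=cv2.resize(a[110:210,240:400],(800,500),interpolation=cv2.INTER_CUBIC)
cv2.imwrite("pics/c1.png",A)
B=cv2.resize(a[220:340,240:440],(800,480),interpolation=cv2.INTER_CUBIC)
cv2.imwrite("pics/c2.png",B)
```

```text
(no output)
```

View pics/c1.png

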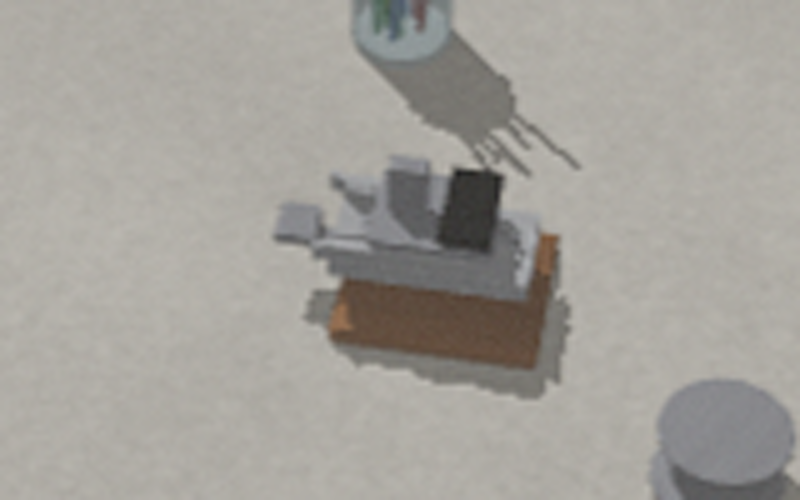

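View pics/c2.png

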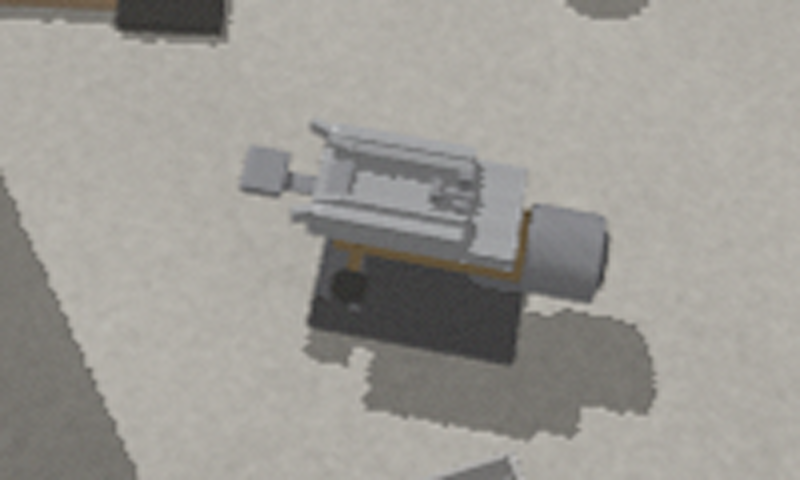

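View pics/scene0.png

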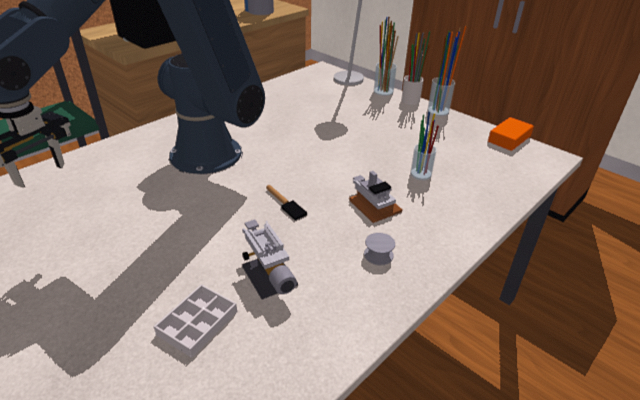

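The crops show the stand (marver latched; pad at the left, nose right, slightly clockwise) and the torch (pad at crop 265,170, open channel, nozzle right). Both slide in along about +x. Next I fit their poses from the clouds.

Run:
```python
from h import *
for c in ["scene","side"]:
    W=np.load(c+"0.npz")["W"]
    def sel(x0,x1,y0,y1,z0,z1):
        q=W.reshape(-1,3); m=(q[:,0]>x0)&(q[:,0]<x1)&(q[:,1]>y0)&(q[:,1]<y1)&(q[:,2]>z0)&(q[:,2]<z1); return q[m]
    def rep(n,q):
        if len(q)<3: print(c,n,len(q));return
        r=cv2.minAreaRect(q[:,:2].astype(np.float32))
        print(c,n,len(q),"mean",q.mean(0).round(1),"rect",np.round(r[0],1),np.round(r[1],1),round(r[2],1))
    rep("fin",sel(540,680,120,260,101,112))
    rep("block",sel(540,680,120,260,78.5,86))
    rep("pad",sel(480,545,120,260,42,56))
    rep("stand rails",sel(500,680,100,260,60,75))
    rep("tpad",sel(440,512,-320,-150,90,104))
    q=sel(505,680,-320,-150,110.5,119); rep("rails",q)
    rep("nozzle",sel(620,740,-320,-150,60,125))
    print(np.histogram(q[:,0],12)[0:2])
```

```text
scene fin 30 mean [583.4 193.8 104.9] rect [583.2 193.7] [13.2 25.8] 69.6
scene block 132 mean [615.4 184.6  80.7] rect [607.7 189.4] [59.4 60.4] 72.1
scene pad 65 mean [522.1 204.   47.4] rect [521.  198.8] [33.3 66.1] 14.2
scene stand rails 208 mean [594.8 180.6  68.2] rect [586.2 193. ] [ 67.5 111. ] 74.3
scene tpad 66 mean [ 502.9 -203.7   96.4] rect [ 503.4 -201.4] [30.9 21.4] 76.7
scene rails 188 mean [ 583.4 -228.2  111.8] rect [ 575.3 -223.6] [ 64.3 100.7] 73.5
scene nozzle 974 mean [ 662.7 -251.3   86.5] rect [ 660.7 -248.2] [64.9 98.4] 74.4
(array([ 4,  5, 15, 14, 19, 19, 19, 12, 19, 24, 25, 13]), array([518.82467978, 528.14330139, 537.46192301, 546.78054462,
       556.09916624, 565.41778785, 574.73640947, 584.05503108,
       593.37365269, 602.69227431, 612.01089592, 621.32951754,
       630.64813915]))
side fin 36 mean [580.4 194.9 105.4] rect [580.9 196.5] [15.4 23.4] 74.8
side block 144 mean [612.5 185.3  80.9] rect [609.8 190.2] [59.9 65.2] 44.5
side pad 104 mean [522.6 207.5  47.8] rect [521.4 205.9] [68.8 44.8] 88.1
side stand rails 236 mean [581.4 182.9  67.9] rect [587.5 191.9] [ 65.7 120.9] 74.2
side tpad 114 mean [ 500.9 -202.5   96.9] rect [ 501.1 -200.6] [31.7 24.4] 78.6
side rails 288 mean [ 579.2 -227.5  112. ] rect [ 572.8 -222.4] [ 64.6 101.8] 72.9
side nozzle 822 mean [ 656.8 -252.5   87.5] rect [ 659.1 -246.1] [68.9 90.2] 78.8
(array([ 5, 16, 22, 29, 27, 24, 26, 25, 25, 32, 31, 26]), array([520.09512716, 528.87810347, 537.66107978, 546.44405609,
       555.2270324 , 564.01000871, 572.79298502, 581.57596133,
       590.35893764, 599.14191395, 607.92489026, 616.70786657,
       625.49084288]))
```

drive_tool:
  moves:
    - [0,0,0,0,0,0.0266]
    - [0,0,0,0,0,0.0266]
    - [0,0,0,0,0,0.0266]
    - [0.1387,-0.7195,-0.0286,0,0,0]
    - [0.1387,-0.7195,-0.0286,0,0,0]
    - [0.1387,-0.7195,-0.0286,0,0,0]
    - [0.1387,-0.7195,-0.0286,0,0,0]
    - [0.1387,-0.7195,-0.0286,0,0,0]
  gripper: 0

```text
time: 1.8
tcp_pos: [256.4, -271.6, 230.3]
orientation: [3.112, -0.426, 0.001]
contact_force: [1.0, 0.1, 0.5]
width: 0.185
gripper_force: 0.0
```

drive_tool:
  moves:
    - [0.1387,-0.7195,-0.0286,0,0,0]
    - [0.1387,-0.7195,-0.0286,0,0,0]
    - [0.1387,-0.7195,-0.0286,0,0,0]
    - [0.1387,-0.7195,-0.0286,0,0,0]
    - [0.1387,-0.7195,-0.0286,0,0,0]
    - [0.1387,-0.7195,-0.0286,0,0,0]
    - [0.1387,-0.7195,-0.0286,0,0,0]
    - [0.1387,-0.7195,-0.0286,0,0,0]

```text
time: 2.8
tcp_pos: [465.6, 148.7, 248.6]
orientation: [-3.113, 0.425, -0.001]
contact_force: [0.8, -0.8, -0.6]
width: 0.004
gripper_force: 0.0
```

drive_tool:
  moves:
    - [0.1387,-0.7195,-0.0286,0,0,0]
    - [0,0,0,0,0,0]
    - [0,0,0,0,0,0]

```text
time: 3.18
tcp_pos: [490.7, 198.8, 250.4]
orientation: [3.112, -0.425, -0.001]
contact_force: [0.7, -0.6, 0.1]
width: 0.002
gripper_force: 0.0
```

```bash
cat >> h.py <<'E'
def wworld(p):
    d=p["depth"].astype(float); K=p["camera_matrix"]; E=np.array(p["extrinsics"])
    v,u=np.mgrid[0:400,0:640]
    a=(u-K[0][2])/K[0][0]; b=(v-K[1][2])/K[1][1]; r=np.hypot(a,b)+1e-9
    t=np.tan(np.minimum(r,1.5))/r
    P=np.stack([a*t*d,-b*t*d,-d,np.ones_like(d)],-1)@E.T; P=P[...,:3]
    P[(d<=0)|(r>1.3)]=np.nan
    return P
def sel(W,x0,x1,y0,y1,z0,z1):
    q=W.reshape(-1,3); return q[(q[:,0]>x0)&(q[:,0]<x1)&(q[:,1]>y0)&(q[:,1]<y1)&(q[:,2]>z0)&(q[:,2]<z1)]
def rep(n,q):
    if len(q)<5: print(n,len(q));return
    r=cv2.minAreaRect(q[:,:2].astype(np.float32))
    print(n,len(q),"mean",q.mean(0).round(1),"rect",np.round(r[0],1),np.round(r[1],1),round(r[2],1))
E
python3 - <<'E'
from h import *
p=viewer.grab_frame("wrist"); save(p,"w1"); W=wworld(p); np.savez("w1.npz",W=W)
print(np.array(p["extrinsics"]).round(2).tolist(),np.array(p["camera_matrix"]).round(1).tolist())
rep("fin",sel(W,540,680,120,260,103,114))
rep("block",sel(W,540,680,120,260,78.5,88))
rep("deck",sel(W,540,680,120,260,69.5,75))
rep("rails",sel(W,500,680,120,260,61,67))
rep("pad",sel(W,480,545,120,280,45,55))
for n in["marver","stand"]:
    for r in viewer.masks_of(n,p)[:2]:print(n,r["conf"],r["pixel"])
E
```

```text
[[-0.27, 0.92, 0.28, 567.49], [-0.96, -0.26, -0.08, 177.03], [0.0, -0.29, 0.96, 416.29], [0.0, 0.0, 0.0, 1.0]] [[309.7, 0.0, 327.0], [0.0, 309.7, 192.8], [0.0, 0.0, 1.0]]
fin 335 mean [582.  196.8 107.6] rect [582.3 196.9] [14.1 22.1] 73.6
block 1615 mean [618.2 187.   81.9] rect [605.9 191. ] [59.1 58.5] 74.5
deck 1897 mean [584.6 195.3  71.9] rect [598.9 193.1] [64.6 73.1] 75.1
rails 518 mean [552.4 204.6  62.4] rect [589.5 193.8] [ 66.8 122.2] 72.9
pad 681 mean [521.4 212.6  49. ] rect [522.6 208.8] [60.7 44.5] 89.7
marver 0.72 [304.2, 78.9]
stand 0.85 [317.8, 115.7]
```

View pics/w1.png

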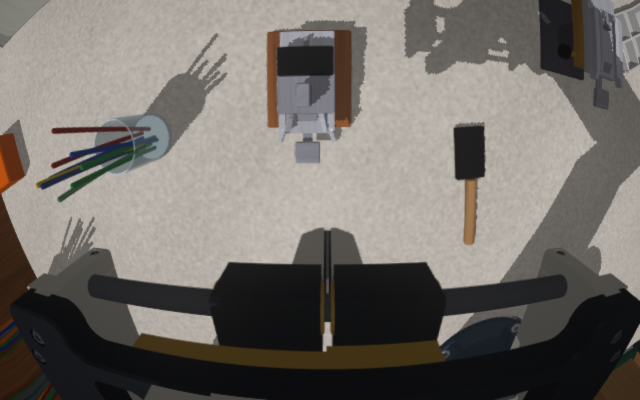

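The wrist view shows the stand upright at (310,85), its pad at (307,152), the jar left and the paddle right, all clear. The fin, block and deck agree on home at (595.4, 193.2) and a yaw of about -15.3°. I move above the pad.

drive_tool:
  moves:
    - [0.1025,-0.138,0.1,0,0,0]
    - [0.1025,-0.138,0.38,0,0,0]
    - [0,0,0.5,0,0,0]
    - [0,0,0.5,0,0,0]
    - [0,0,0.5,0,0,0]
    - [0,0,0.3,0,0,0]
    - [0,0,0.1,0,0,0]
    - [0,0,0,0,0,0]

```text
time: 4.32
tcp_pos: [513.1, 216.0, 60.2]
orientation: [3.113, -0.426, -0.0]
contact_force: [-0.3, 0.5, 0.1]
width: 0.005
gripper_force: 0.0
```

drive_tool:
  moves:
    - [0,0,0.025,0,0,0]
    - [0,0,0.025,0,0,0]
    - [0,0,0.0125,0,0,0]
    - [0,0,0,0,0,0]

```text
time: 4.82
tcp_pos: [512.9, 216.0, 55.4]
orientation: [-3.113, 0.425, -0.0]
contact_force: [0.2, -0.4, 0.2]
width: 0.005
gripper_force: 0.0
```

drive_tool:
  moves:
    - [0,0,0.03,0,0,0]
    - [0,0,0.03,0,0,0]
    - [0,0,0.03,0,0,0]
    - [0,0,0.025,0,0,0]
    - [0,0,0,0,0,0]

```text
time: 5.45
tcp_pos: [512.9, 215.9, 45.9]
orientation: [3.113, -0.425, -0.0]
contact_force: [0.2, 0.1, 0.3]
width: 0.006
gripper_force: 0.0
```

drive_tool:
  moves:
    - [0,0,0.02,0,0,0]
    - [0,0,0.02,0,0,0]
    - [0,0,0,0,0,0]
    - [0,0,0,0,0,0]

```text
time: 5.95
tcp_pos: [512.9, 216.0, 42.9]
orientation: [-3.113, 0.425, -0.0]
contact_force: [-0.1, -0.0, 1.9]
width: 0.004
gripper_force: 0.8
```

Run:
```python
from h import *
p=viewer.grab_frame("side"); W=world(p)
rep("fin",sel(W,520,680,120,260,101,112)); rep("block",sel(W,520,680,120,260,78.5,86))
p=viewer.grab_frame("wrist");save(p,"w2"); W=wworld(p); s=robot.observe(); print(s["tcp_pos"])
q=sel(W,520,680,120,260,80,86);q=q;rep("block",q)
```

```text
fin 34 mean [564.5 199.5 105.6] rect [563.3 200.7] [16.9 26.3] 63.4
block 145 mean [596.8 189.8  80.9] rect [586.  194.6] [60.5 63.7] 72.3
[512.9160707  215.97991033  42.92566177]
block 11120 mean [600.6 192.4  81.9] rect [569.1 201.1] [ 60.3 101.8] 74.5
```

The marver popped out about 16.5 mm. I lift, move over the fin and check.

drive_tool:
  moves:
    - [0,0,-0.25,0,0,0]
    - [0,0,-0.5,0,0,0]
    - [0,0,-0.5,0,0,0]
    - [0.2,0,0,0,0,0]
    - [0.3,0,0,0,0,0]
    - [0.19,0,0,0,0,0]
    - [0,0,0,0,0,0]
    - [0,0,0,0,0,0]
  gripper: 0.6
  force: 20

```text
time: 7.05
tcp_pos: [565.4, 201.2, 142.3]
orientation: [3.112, -0.425, -0.002]
contact_force: [-0.5, 1.1, -0.0]
width: 0.601
gripper_force: 0.0
```

Run:
```python
from h import *
p=viewer.grab_frame("wrist");save(p,"w3"); W=wworld(p); s=robot.observe(); print(s["tcp_pos"],s["orientation"],s["width"])
m=[r for r in viewer.masks_of("marver",p)][:1]; print(m[0]["conf"],m[0]["pixel"])
rep("fin",sel(W,540,600,170,230,104,112)); rep("deck",sel(W,520,680,120,260,70,74.5))
q=sel(W,570,660,140,240,80,84);rep("block",q)
```

```text
[565.37448921 201.30282999 142.49598731] [ 3.11242743e+00 -4.24830792e-01 -1.37126640e-03] 0.5994649115967055
0.74 [322.8, 179.4]
fin 631 mean [567.4 201.7 107.6] rect [566.8 201.8] [13.5 23.4] 74.2
deck 3030 mean [569.6 200.7  71.9] rect [582.9 197.3] [64.6 74. ] 74.6
block 3358 mean [602.5 191.4  81.9] rect [596.8 193.1] [60.  43.8] 73.9
```

View pics/w3.png

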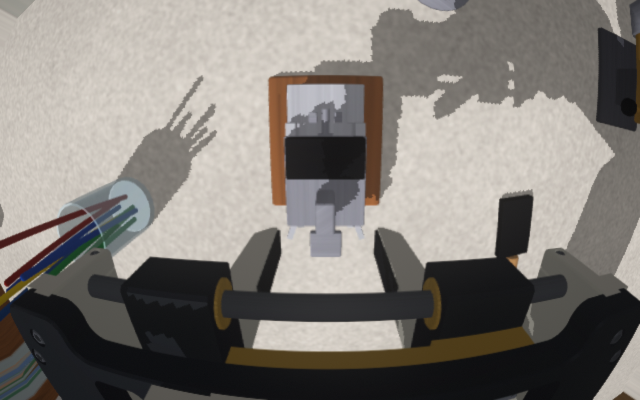

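The fin is at pixel (325,215), centred between the open fingers, with the jar clear on the left. I descend and grip.

drive_tool:
  moves:
    - [0.0175,-0.0112,0.1,0,0,0]
    - [0,0,0.3,0,0,0]
    - [0,0,0.25,0,0,0]
    - [0,0,0.14,0,0,0]
    - [0,0,0.0525,0,0,0]
    - [0,0,0,0,0,0]
    - [0,0,0,0,0,0]

```text
time: 8.02
tcp_pos: [568.0, 201.8, 76.1]
orientation: [-3.112, 0.425, -0.001]
contact_force: [0.3, 0.5, -0.7]
width: 0.601
gripper_force: 0.0
```

drive_tool:
  moves:
    - [0,0,0,0,0,0]
    - [0,0,0,0,0,0]
    - [0,0,0,0,0,0]
    - [0,0,0,0,0,0]
    - [0,0,0,0,0,0]
    - [0,0,0,0,0,0]
  gripper: 0
  force: 40

```text
time: 8.78
tcp_pos: [567.6, 201.7, 75.5]
orientation: [-3.113, 0.425, -0.0]
contact_force: [-0.8, -0.4, 0.2]
width: 0.148
gripper_force: 40.0
```

drive_tool:
  moves:
    - [-0.05,0,-0.01,0,0,0]
    - [-0.1,0,0,0,0,0]
    - [-0.1,0,0,0,0,0]
    - [0,0,0,0,0,0]

```text
time: 9.28
tcp_pos: [547.5, 207.3, 76.2]
orientation: [3.113, -0.424, -0.001]
contact_force: [-0.0, 0.7, -3.0]
width: 0.146
gripper_force: 40.0
```

drive_tool:
  moves:
    - [-0.1,0,0,0,0,0]
    - [-0.1,0,0,0,0,0]
    - [-0.1,0,0,0,0,0]
    - [0,0,0,0,0,0]

```text
time: 9.78
tcp_pos: [524.4, 213.7, 76.2]
orientation: [3.113, -0.425, -0.001]
contact_force: [-0.2, -0.2, -2.3]
width: 0.149
gripper_force: 40.0
```

drive_tool:
  moves:
    - [-0.15,0,0,0,0,0]
    - [-0.15,0,0,0,0,0]
    - [-0.15,0,0,0,0,0]
    - [-0.2,0,0,0,0,0]
    - [-0.2,0,0,0,0,0]
    - [0,0,0,0,0,0]

```text
time: 10.52
tcp_pos: [458.6, 232.0, 76.3]
orientation: [3.113, -0.424, -0.001]
contact_force: [-0.1, -0.0, -3.8]
width: 0.15
gripper_force: 40.0
```

drive_tool:
  moves:
    - [0,0,-0.2,0,0,0]
    - [0,0,-0.4,0,0,0]
    - [0,0,-0.5,0,0,0]
    - [0,0,-0.5,0,0,0]
    - [0,0,-0.3,0,0,0]
    - [0,0,0,0,0,0]
    - [0,0,0,0,0,0]

```text
time: 11.4
tcp_pos: [459.4, 231.4, 227.6]
orientation: [3.112, -0.426, -0.001]
contact_force: [0.0, -0.7, -3.7]
width: 0.149
gripper_force: 40.0
```

drive_tool:
  moves:
    - [0.124,0.5,0,0,0,0]
    - [0.124,0.65,0,0,0,0]
    - [0.124,0.65,0,0,0,0]
    - [0.124,0.65,0,0,0,0]
    - [0.124,0.65,0,0,0,0]
    - [0.124,0.65,0,0,0,0]
    - [0.124,0.65,0,0,0,0]
    - [0.124,0.64,0,0,0,0]

```text
time: 12.4
tcp_pos: [427.2, -179.6, 227.2]
orientation: [-3.112, 0.426, 0.003]
contact_force: [0.9, 0.1, -3.5]
width: 0.151
gripper_force: 40.0
```

drive_tool:
  moves:
    - [0,0,0,0,0,0]
    - [0,0,0,0,0,0]

```text
time: 12.65
tcp_pos: [427.6, -177.6, 227.4]
orientation: [-3.112, 0.426, 0.003]
contact_force: [-1.7, 0.0, -4.2]
width: 0.152
gripper_force: 40.0
```

Run:
```python
from h import *
p=viewer.grab_frame("wrist");save(p,"w4"); W=wworld(p); s=robot.observe(); print(s["tcp_pos"],s["orientation"],s["width"])
np.savez("w4.npz",W=W)
m=viewer.masks_of("torch",p)[:1]; print(m[0]["conf"],m[0]["pixel"])
R=lambda *z:sel(W,480,660,-310,-150,*z)
rep("rails",R(110,117)); rep("floor",R(98,102)); rep("pad",sel(W,480,520,-250,-160,96,102))
q=R(112.5,117)
for a in (-14,-15,-16,-17,-18):
    c,s_=np.cos(np.radians(a)),np.sin(np.radians(a)); v=-q[:,0]*s_+q[:,1]*c
    h,e=np.histogram(v,np.arange(v.min()-.5,v.max()+1.5,1)); print(a,e[0].round(1),h)
# what is held
c,s_=np.cos(np.radians(-15.5)),np.sin(np.radians(-15.5))
T=np.array(s["tcp_pos"]); H=sel(W,T[0]-60,T[0]+90,T[1]-70,T[1]+70,T[2]-40,T[2]+20)
rep("held",H); print(np.percentile(H[:,2]-T[2],[5,25,50,75,95]).round(1)); rep("blocktop",H[abs(H[:,2]-T[2]-7)<2.5])
```

```text
[ 427.77224375 -177.19746055  227.57572592] [-3.11204617e+00  4.24521041e-01  2.13137754e-03] 0.14713595071307994
0.67 [329.3, 42.9]
rails 2375 mean [ 564.8 -218.5  112.3] rect [ 562.2 -217.5] [67.1 75.8] 72.8
floor 2948 mean [ 551.4 -214.5   99.7] rect [ 545.2 -216.7] [ 65.4 115.8] 59.0
pad 861 mean [ 504.8 -200.5   98.9] rect [ 503.6 -210.4] [53.9 31.1] 87.3
-14 -108.7 [ 2  7 12 14 19 18 25 16 16  9 10 38 63 67 60 44 28 11  0  0  0  0  0  0
  0  0  0  0  0  0  0  0  0  0  0  0  0  0  0  0  0  0  0  0  0  0  0  1
  5 22 31 36 51 55 37 13 19 22 17 16  9 14 15 20 19  6  6  2  1  1]
-15 -97.8 [ 5  8 17 15 18 22 18 21 12  7 10 51 71 65 48 41 21  9  0  0  0  0  0  0
  0  0  0  0  0  0  0  0  0  0  0  0  0  0  0  0  0  0  0  0  0  0  0  1
  9 29 32 37 56 54 29 12 18 23 18 12 12 12 21 19 10 10  2  1  1]
-16 -86.9 [ 5 16 10 16 24 26 17 19 10  4 16 49 65 66 75 26 12  3  0  0  0  0  0  0
  0  0  0  0  0  0  0  0  0  0  0  0  0  0  0  0  0  0  0  0  0  0  0  0
 14 25 32 42 79 48 19 13 17 15 14 13 17 21 20 13 12  2  1  1]
-17 -76.5 [ 8 15 15 12 21 19 15 18 18 12 15 51 70 52 56 35 19  7  1  0  0  0  0  0
  0  0  0  0  0  0  0  0  0  0  0  0  0  0  0  0  0  0  0  0  0  0  0  0
  5 22 38 53 63 53 25 17 11 15 13 17 16 21 16 18 13  1  1  0]
-18 -66.6 [ 2 12 15 13 15 21 18 19 17 15 13 24 49 58 57 54 34 15  7  1  0  0  0  0
  0  0  0  0  0  0  0  0  0  0  0  0  0  0  0  0  0  0  0  0  0  0  0  0
  0  8 26 41 57 66 50 24  9 10 16 16 17 20 19 15 17  6  1  0]
held 10203 mean [ 454.7 -185.8  231.5] rect [ 444.4 -182.9] [64.6 70.4] 74.3
[-4.5 -2.7  5.8  6.5 12. ]
blocktop 6530 mean [ 462.1 -187.9  233.7] rect [ 456.1 -186.2] [60.2 45.8] 74.4
```

View pics/w4.png

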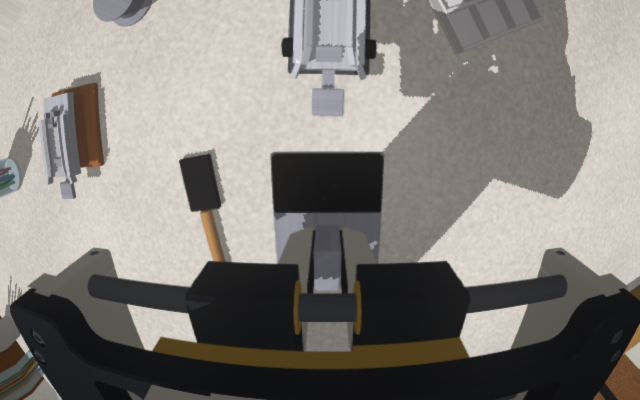

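Run:
```python
from h import *
a=np.radians(-15.5); c,s=np.cos(a),np.sin(a)
for nm,off in (("w4",0),("side0",0),("scene0",0)):
    W=np.load(nm+".npz")["W"]; q=sel(W,480,660,-310,-150,110.5,117)
    u=q[:,0]*c+q[:,1]*s; v=-q[:,0]*s+q[:,1]*c
    print(nm,"u range",np.percentile(u,[0,1,99,100]).round(1))
    m0=(np.percentile(v,1)+np.percentile(v,99))/2; X=[];Y=[]
    for lo in range(520,660,8):
        k=(u>lo)&(u<=lo+8); L=v[k&(v<m0)]; Rr=v[k&(v>m0)]
        if len(L)>3 and len(Rr)>3:
            li,ri=np.percentile(L,95),np.percentile(Rr,5); X.append(lo+4);Y.append((li+ri)/2); print(lo+4,"in",li.round(1),ri.round(1),"out",L.min().round(1),Rr.max().round(1),"mid",((li+ri)/2).round(1))
    pp=np.polyfit(X,Y,1); print("slope deg",np.degrees(pp[0]).round(2),"mid at 600",np.polyval(pp,600).round(2))
    f=sel(W,480,560,-250,-160,95,102); uf=f[:,0]*c+f[:,1]*s; vf=-f[:,0]*s+f[:,1]*c
    h,e=np.histogram(uf,np.arange(510,600,4)); print("pad u hist",dict(zip(e[:-1].astype(int).tolist(),h.tolist()))); k=uf<562-20; print("pad v",np.percentile(vf[k],[2,98]).round(1), "u", np.percentile(uf[k],[1,99]).round(1))
T=np.array([427.7,-177.4]); print("tcp uv",T@[c,s],T@[-s,c])
```

```text
w4 u range [561.1 563.9 636.1 636.8]
564 in -86.3 -30.1 out -91.8 -24.7 mid -58.2
572 in -79.0 -38.9 out -90.8 -26.4 mid -59.0
580 in -77.3 -40.8 out -90.8 -27.4 mid -59.0
588 in -75.6 -41.7 out -90.8 -27.3 mid -58.7
596 in -75.4 -43.5 out -90.9 -27.4 mid -59.5
604 in -76.1 -43.5 out -91.8 -28.2 mid -59.8
612 in -75.6 -43.5 out -91.9 -28.1 mid -59.6
620 in -75.6 -44.3 out -92.0 -28.1 mid -60.0
628 in -76.2 -44.3 out -92.0 -28.9 mid -60.2
636 in -75.8 -44.3 out -91.2 -28.0 mid -60.0
slope deg -1.43 mid at 600 -59.4
pad u hist {510: 0, 514: 0, 518: 0, 522: 0, 526: 95, 530: 123, 534: 153, 538: 125, 542: 128, 546: 127, 550: 116, 554: 0, 558: 2, 562: 2, 566: 1, 570: 170, 574: 199, 578: 159, 582: 88, 586: 37, 590: 42, 594: 95}
pad v [-71.8 -43.6] u [526.4 541.7]
side0 u range [561.3 567.5 660.6 662.2]
572 in -81.0 -40.9 out -89.1 -27.7 mid -60.9
580 in -79.3 -41.1 out -92.3 -28.8 mid -60.2
588 in -77.9 -44.0 out -91.1 -29.9 mid -60.9
596 in -77.6 -43.7 out -93.2 -28.8 mid -60.6
604 in -77.4 -46.0 out -91.3 -30.7 mid -61.7
612 in -78.3 -42.5 out -92.7 -29.9 mid -60.4
620 in -77.4 -44.6 out 
[... 617 characters left out ...]
42.4 out -92.5 -30.6 mid -60.5
596 in -79.1 -43.4 out -91.5 -30.5 mid -61.2
604 in -77.7 -43.2 out -93.0 -32.5 mid -60.4
612 in -80.2 -43.5 out -93.9 -32.3 mid -61.8
628 in -78.9 -44.9 out -88.5 -34.2 mid -61.9
636 in -78.7 -41.4 out -88.8 -34.6 mid -60.0
644 in -62.5 -58.0 out -92.3 -31.9 mid -60.2
652 in -72.1 -53.9 out -90.9 -33.0 mid -63.0
660 in -69.2 -54.4 out -91.9 -30.5 mid -61.8
slope deg -0.79 mid at 600 -60.89
pad u hist {510: 0, 514: 0, 518: 0, 522: 0, 526: 7, 530: 12, 534: 6, 538: 10, 542: 14, 546: 13, 550: 8, 554: 2, 558: 1, 562: 1, 566: 0, 570: 3, 574: 13, 578: 9, 582: 10, 586: 8, 590: 18, 594: 6}
pad v [-73.1 -45.6] u [528.2 541.6]
tcp uv 459.5528327536108 -56.650188950539274
```

The view shows the torch channel at (330,40), its pad at (328,102), and the held marver square in the grip at (328,185). The torch yaw is about -16.6° and the TCP is already on its axis within 0.5 mm. The pad sits about 8 mm outward, so I expect latching at TCP x' of about 609 along the torch axis (460 now).

drive_tool:
  moves:
    - [0.09,0,0.1,0,0,0.003]
    - [0.09,0,0.3,0,0,0]
    - [0,0,0.4,0,0,0]
    - [0,0,0.3,0,0,0]
    - [0,0,0.12,0,0,0]
    - [0,0,0.03,0,0,0]
    - [0,0,0,0,0,0]
    - [0,0,0,0,0,0]

```text
time: 13.75
tcp_pos: [442.3, -182.2, 129.0]
orientation: [3.108, -0.455, 0.002]
contact_force: [-0.4, 1.1, -2.9]
width: 0.147
gripper_force: 40.0
```

```bash
cat > st.py <<'E'
from h import *
from scipy.spatial.transform import Rotation as R
s=robot.observe(); T=np.array(s["tcp_pos"]); d=np.array([.9583,-.2857,0]); n=np.array([.2857,.9583,0])
x=R.from_rotvec(s["orientation"]).apply([1,0,0]); F=np.array(s["contact_force"])
print("t",s["time"],"d",(T@d).round(2),"n",(T@n).round(2),"z",T[2].round(2),"yaw",np.degrees(np.arctan2(x[1],x[0])).round(2),"pitch",np.degrees(x[2]).round(2),"Fd",(F@d).round(1),"Fn",(F@n).round(1),"Fz",F[2].round(1),np.round(s["moment"],2),s["width"])
E
python3 st.py
```

```text
t 13.75 d 475.87 n -48.21 z 129.0 yaw -16.64 pitch 0.08 Fd -0.7 Fn 0.9 Fz -2.9 [0.08 0.08 0.01] 0.14693890797704948
```

drive_tool:
  moves:
    - [0.12,-0.006,0.012,0,0,0]
    - [0.15,0,0.012,0,0,0]
    - [0.15,0,0,0,0,0]
    - [0.1,0,0,0,0,0]
    - [0,0,0,0,0,0]
    - [0,0,0,0,0,0]

```text
time: 14.5
tcp_pos: [481.5, -193.3, 126.2]
orientation: [-3.108, 0.455, 0.001]
contact_force: [-0.2, -0.5, -3.5]
width: 0.148
gripper_force: 40.0
```

```bash
python3 st.py
python3 - <<'E'
from h import *
# check foot/block vs rails laterally in wrist view
p=viewer.grab_frame("wrist"); W=wworld(p); d=np.array([.9583,-.2857]); n=np.array([.2857,.9583])
q=sel(W,480,680,-320,-150,111,117); u=q[:,:2]@d; v=q[:,:2]@n; k=(u>590)&(u<660)
h,e=np.histogram(v[k],np.arange(-90,-5,3)); print(dict(zip(e[:-1].astype(int).tolist(),h.tolist())))
print("outer rail mid", np.percentile(v[k],[1,99]))
b=sel(W,480,600,-280,-130,131,137); u=b[:,:2]@d; v=b[:,:2]@n; print("block",len(b),np.percentile(v,[1,99]),np.percentile(u,[1,99]), b[:,2].mean())
E
```

```text
t 14.5 d 516.7 n -47.69 z 126.22 yaw -16.64 pitch -0.03 Fd -0.1 Fn -0.6 Fz -3.5 [0.03 0.04 0.01] 0.1482446044132959
{-90: 0, -87: 0, -84: 0, -81: 322, -78: 532, -75: 539, -72: 236, -69: 631, -66: 553, -63: 19, -60: 24, -57: 30, -54: 55, -51: 77, -48: 80, -45: 61, -42: 16, -39: 23, -36: 11, -33: 547, -30: 577, -27: 233, -24: 492, -21: 529, -18: 361, -15: 0, -12: 0, -9: 0}
outer rail mid [-79.50747809 -16.19258839]
block 6571 [-77.43488598 -19.14971035] [525.64550304 568.96784503] 132.6438151384101
```

The block mid (-48.3) and rail mid (-47.9) agree, so I slide in gently.

drive_tool:
  moves:
    - [0.04,-0.003,0,0,0,0]
    - [0.05,0,0,0,0,0]
    - [0.05,0,0,0,0,0]
    - [0.05,0,0,0,0,0]
    - [0,0,0,0,0,0]

```text
time: 15.18
tcp_pos: [496.7, -197.7, 126.3]
orientation: [3.109, -0.455, 0.0]
contact_force: [0.2, -0.5, -3.9]
width: 0.147
gripper_force: 40.0
```

drive_tool:
  moves:
    - [0.05,0,0,0,0,0]
    - [0.05,0,0,0,0,0]
    - [0.05,0,0,0,0,0]
    - [0.05,0,0,0,0,0]
    - [0,0,0,0,0,0]

```text
time: 15.8
tcp_pos: [512.1, -202.2, 126.3]
orientation: [3.108, -0.455, 0.0]
contact_force: [0.5, 0.2, -2.7]
width: 0.147
gripper_force: 40.0
```

```bash
python3 st.py
```

```text
t 15.8 d 548.51 n -47.5 z 126.33 yaw -16.64 pitch 0.01 Fd 0.4 Fn 0.3 Fz -2.7 [ 0.11  0.07 -0.02] 0.1467387042300316
```

Entering freely with no side force. I continue towards the tooth.

drive_tool:
  moves:
    - [0.05,0,0,0,0,0]
    - [0.05,0,0,0,0,0]
    - [0.05,0,0,0,0,0]
    - [0.05,0,0,0,0,0]
    - [0,0,0,0,0,0]

```text
time: 16.42
tcp_pos: [527.5, -206.9, 126.3]
orientation: [3.108, -0.455, 0.001]
contact_force: [1.2, 0.2, -2.8]
width: 0.149
gripper_force: 40.0
```

drive_tool:
  moves:
    - [0.05,0,0,0,0,0]
    - [0.05,0,0,0,0,0]
    - [0.05,0,0,0,0,0]
    - [0.05,0,0,0,0,0]
    - [0,0,0,0,0,0]

```text
time: 17.05
tcp_pos: [542.8, -211.4, 126.3]
orientation: [3.108, -0.455, 0.001]
contact_force: [0.6, 0.3, -2.7]
width: 0.149
gripper_force: 40.0
```

```bash
python3 st.py
```

```text
t 17.05 d 580.58 n -47.53 z 126.32 yaw -16.64 pitch 0.02 Fd 0.5 Fn 0.4 Fz -2.7 [ 0.03 -0.02 -0.05] 0.14905980537195368
```

drive_tool:
  moves:
    - [0.05,0,0,0,0,0]
    - [0.05,0,0,0,0,0]
    - [0.05,0,0,0,0,0]
    - [0.025,0,0,0,0,0]
    - [0,0,0,0,0,0]

```text
time: 17.68
tcp_pos: [556.1, -215.4, 126.3]
orientation: [3.108, -0.455, 0.0]
contact_force: [0.2, 0.8, -2.6]
width: 0.152
gripper_force: 40.0
```

drive_tool:
  moves:
    - [0.025,0,0,0,0,0]
    - [0.025,0,0,0,0,0]
    - [0.025,0,0,0,0,0]
    - [0,0,0,0,0,0]

```text
time: 18.18
tcp_pos: [561.0, -216.8, 126.1]
orientation: [-3.108, 0.455, 0.003]
contact_force: [-5.5, 1.7, -1.0]
width: 0.148
gripper_force: 40.0
```

```bash
python3 st.py
```

```text
t 18.175 d 599.54 n -47.51 z 126.05 yaw -16.64 pitch -0.12 Fd -5.7 Fn 0.0 Fz -1.0 [0.36 1.01 0.  ] 0.14787762069755925
```

drive_tool:
  moves:
    - [0.02,0,0,0,0,0]
    - [0.02,0,0,0,0,0]
    - [0.02,0,0,0,0,0]
    - [0,0,0,0,0,0]

```text
time: 18.68
tcp_pos: [565.6, -218.2, 126.1]
orientation: [-3.108, 0.454, 0.003]
contact_force: [-5.3, 1.3, -0.9]
width: 0.146
gripper_force: 40.0
```

drive_tool:
  moves:
    - [0.015,0,0,0,0,0]
    - [0.015,0,0,0,0,0]
    - [0,0,0,0,0,0]

```text
time: 19.05
tcp_pos: [567.7, -218.8, 126.0]
orientation: [-3.108, 0.455, 0.004]
contact_force: [-6.0, 1.4, -0.7]
width: 0.146
gripper_force: 40.0
```

```bash
python3 st.py
```

```text
t 19.05 d 606.59 n -47.52 z 126.04 yaw -16.64 pitch -0.13 Fd -6.1 Fn -0.4 Fz -0.7 [ 0.37  1.11 -0.04] 0.14586819817612612
```

drive_tool:
  moves:
    - [0.0125,0,0,0,0,0]
    - [0.0125,0,0,0,0,0]
    - [0,0,0,0,0,0]

```text
time: 19.42
tcp_pos: [569.6, -219.4, 126.0]
orientation: [-3.108, 0.455, 0.004]
contact_force: [-5.7, 1.4, 0.6]
width: 0.147
gripper_force: 40.0
```

drive_tool:
  moves:
    - [0.0125,0,0,0,0,0]
    - [0,0,0,0,0,0]

```text
time: 19.68
tcp_pos: [570.5, -219.7, 126.0]
orientation: [-3.108, 0.454, 0.004]
contact_force: [-6.6, 2.4, -0.5]
width: 0.147
gripper_force: 40.0
```

```bash
python3 st.py
```

```text
t 19.675 d 609.48 n -47.52 z 126.0 yaw -16.64 pitch -0.15 Fd -7.0 Fn 0.4 Fz -0.5 [0.36 1.2  0.04] 0.1472129418342093
```

drive_tool:
  moves:
    - [0.0125,0,0,0,0,0]
    - [0,0,0,0,0,0]

```text
time: 19.92
tcp_pos: [571.4, -220.0, 126.0]
orientation: [-3.108, 0.455, 0.004]
contact_force: [-7.5, 0.3, -0.8]
width: 0.151
gripper_force: 40.0
```

drive_tool:
  moves:
    - [0.0125,0,0,0,0,0]
    - [0,0,0,0,0,0]

```text
time: 20.18
tcp_pos: [572.3, -220.2, 125.9]
orientation: [-3.108, 0.454, 0.004]
contact_force: [-6.6, 2.3, -1.9]
width: 0.15
gripper_force: 40.0
```

```bash
python3 st.py
```

```text
t 20.175 d 611.37 n -47.51 z 125.88 yaw -16.64 pitch -0.16 Fd -6.9 Fn 0.3 Fz -1.9 [0.4  1.21 0.02] 0.1498212356561339
```

drive_tool:
  moves:
    - [0.0125,0,0,0,0,0]
    - [0,0,0,0,0,0]

```text
time: 20.42
tcp_pos: [573.2, -220.5, 125.8]
orientation: [-3.108, 0.454, 0.005]
contact_force: [-6.0, 2.2, -1.6]
width: 0.143
gripper_force: 40.0
```

drive_tool:
  moves:
    - [0.0125,0,0,0,0,0]
    - [0,0,0,0,0,0]

```text
time: 20.68
tcp_pos: [574.2, -220.8, 125.8]
orientation: [-3.108, 0.455, 0.005]
contact_force: [-7.6, 1.1, -0.7]
width: 0.147
gripper_force: 40.0
```

```bash
python3 st.py
```

```text
t 20.675 d 613.3 n -47.52 z 125.81 yaw -16.64 pitch -0.18 Fd -7.6 Fn -1.2 Fz -0.7 [ 0.37  1.3  -0.05] 0.1465350731466254
```

```bash
cat > pad.py <<'E'
from h import *
d=np.array([.9583,-.2857]); n=np.array([.2857,.9583])
for c in ("side","scene"):
    W=world(viewer.grab_frame(c)); q=sel(W,460,560,-260,-150,80,104); u=q[:,:2]@d; v=q[:,:2]@n
    k=(u>528)&(u<552)&(abs(v+48)<14); print(c,k.sum(),np.percentile(q[k,2],[25,50,75]).round(1) if k.sum() else "")
    if c+"0.npz":
        q=sel(np.load(c+"0.npz")["W"],460,560,-260,-150,80,104); u=q[:,:2]@d; v=q[:,:2]@n
        k=(u>528)&(u<552)&(abs(v+48)<14); print(" start",k.sum(),np.percentile(q[k,2],[25,50,75]).round(1))
E
python3 pad.py
```

```text
side 104 [96.4 97.3 98.3]
 start 105 [95.9 97.3 98.7]
scene 31 [95.  96.2 97.9]
 start 70 [95.5 96.7 97.6]
```

drive_tool:
  moves:
    - [0.0125,0,0,0,0,0]
    - [0,0,0,0,0,0]

```text
time: 21.02
tcp_pos: [575.0, -221.0, 125.7]
orientation: [-3.108, 0.455, 0.005]
contact_force: [-6.1, 1.9, -1.3]
width: 0.146
gripper_force: 40.0
```

```bash
python3 st.py; python3 pad.py
```

```text
t 21.025 d 614.16 n -47.5 z 125.74 yaw -16.64 pitch -0.2 Fd -6.4 Fn 0.0 Fz -1.3 [ 0.39  1.4  -0.03] 0.14612991170894804
side 105 [96.4 97.5 98.4]
 start 105 [95.9 97.3 98.7]
scene 30 [95.6 96.7 97.3]
 start 70 [95.5 96.7 97.6]
```

The catch pad is back at its unpressed height, so the tooth has clicked up. I back off gently to let the tooth take the ejector's push and confirm.

drive_tool:
  moves:
    - [-0.0125,0,0.005,0,0,0]
    - [-0.0125,0,0,0,0,0]
    - [0,0,0,0,0,0]

```text
time: 21.5
tcp_pos: [573.3, -220.5, 125.6]
orientation: [-3.108, 0.454, 0.004]
contact_force: [-6.9, 2.2, 0.1]
width: 0.146
gripper_force: 40.0
```

drive_tool:
  moves:
    - [-0.0125,0,0,0,0,0]
    - [0,0,0,0,0,0]

```text
time: 21.75
tcp_pos: [572.4, -220.2, 125.6]
orientation: [-3.108, 0.455, 0.004]
contact_force: [-5.6, 2.5, -0.4]
width: 0.147
gripper_force: 40.0
```

```bash
python3 st.py; python3 pad.py
```

```text
t 21.75 d 611.42 n -47.5 z 125.61 yaw -16.64 pitch -0.15 Fd -6.1 Fn 0.8 Fz -0.4 [ 0.39  1.23 -0.1 ] 0.14716402201831866
side 105 [96.5 97.4 98.4]
 start 105 [95.9 97.3 98.7]
scene 30 [96.1 96.6 97.6]
 start 70 [95.5 96.7 97.6]
```

```bash
cat > blk.py <<'E'
from h import *
d=np.array([.9583,-.2857]); n=np.array([.2857,.9583])
p=viewer.grab_frame("wrist"); W=wworld(p); T=np.array(robot.observe()["tcp_pos"])
b=sel(W,480,700,-320,-130,T[2]+3.5,T[2]+11); u=b[:,:2]@d-T[:2]@d; v=b[:,:2]@n; k=(u>5)&(u<70)
print("block",k.sum(),"v",np.percentile(v[k],[1,99]).round(1),"u-tcp",np.percentile(u[k],[1,50,99]).round(1),"z",b[k,2].mean())
u0=T[:2]@d
f=sel(W,560,700,-320,-130,97,103); uf=f[:,:2]@d; vf=f[:,:2]@n; k=abs(vf+47.5)<28; print("floor ahead",np.percentile(uf[k],[1,50,99]).round(1))
E
python3 blk.py
python3 - <<'E'
from h import *
p=viewer.grab_frame("side"); W=world(p)
cv2.imwrite("pics/c5.png",cv2.resize(cv2.cvtColor(p["frame"],cv2.COLOR_RGB2BGR)[220:340,240:440],(800,480),interpolation=cv2.INTER_CUBIC))
E
```

```text
block 6720 v [-77.4 -19. ] u-tcp [ 8.8 36.5 52.4] z 131.89599640308612
floor ahead [662.8 680.4 695.4]
```

View pics/c5.png

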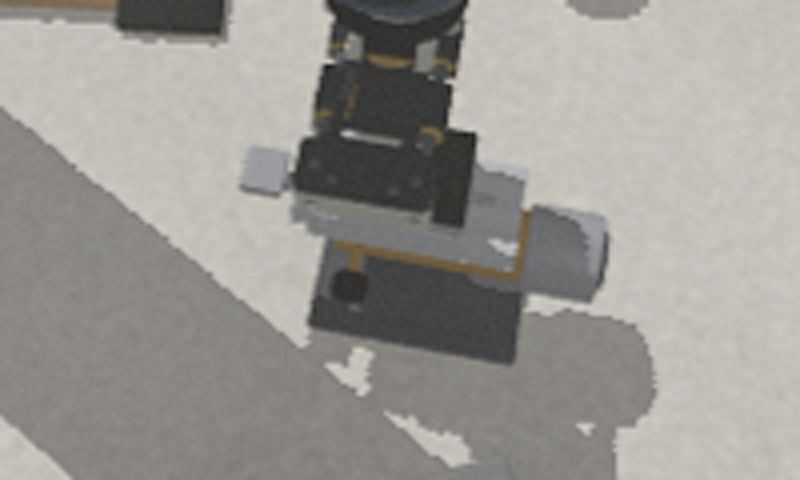

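The picture shows the catch pad at (265,170), as at the start, and the marver in the channel with no slip in the grip. I back off a little more to feel for the tooth.

drive_tool:
  moves:
    - [-0.0125,0,0,0,0,0]
    - [0,0,0,0,0,0]

```text
time: 22.2
tcp_pos: [572.1, -220.1, 125.7]
orientation: [-3.108, 0.455, 0.001]
contact_force: [-2.9, 0.3, -4.2]
width: 0.149
gripper_force: 40.0
```

drive_tool:
  moves:
    - [-0.0125,0,0,0,0,0]
    - [0,0,0,0,0,0]

```text
time: 22.45
tcp_pos: [571.9, -220.1, 125.9]
orientation: [3.108, -0.455, 0.002]
contact_force: [2.4, -0.6, -7.9]
width: 0.147
gripper_force: 40.0
```

```bash
python3 st.py; python3 pad.py
```

```text
t 22.45 d 610.9 n -47.54 z 125.87 yaw -16.64 pitch 0.07 Fd 2.4 Fn 0.1 Fz -7.9 [-0.04 -0.41 -0.07] 0.14706760994916976
side 110 [95.6 97.3 98.6]
 start 105 [95.9 97.3 98.7]
scene 29 [95.6 96.9 97.9]
 start 70 [95.5 96.7 97.6]
```

The force flipped to +2.4 N at d=611, so the tooth holds the marver and it is latched. I relax, let go and lift off.

drive_tool:
  moves:
    - [0.012,0,0.004,0,0,0]
    - [0,0,0,0,0,0]

```text
time: 22.8
tcp_pos: [572.0, -220.1, 125.7]
orientation: [-3.108, 0.455, 0.001]
contact_force: [-2.7, 1.4, -2.3]
width: 0.15
gripper_force: 40.0
```

drive_tool:
  moves:
    - [0,0,0,0,0,0]
    - [0,0,0,0,0,0]
    - [0,0,0,0,0,0]
    - [0,0,0,0,0,0]
  gripper: 0.5

```text
time: 23.3
tcp_pos: [572.4, -220.3, 125.7]
orientation: [3.108, -0.455, 0.0]
contact_force: [-0.3, 0.3, -0.3]
width: 0.485
gripper_force: 0.0
```

drive_tool:
  moves:
    - [0,0,-0.1,0,0,0]
    - [0,0,-0.3,0,0,0]
    - [0,0,-0.5,0,0,0]
    - [0,0,-0.5,0,0,0]
    - [-0.5,0,-0.3,0,0,0]
    - [-0.5,0,0,0,0,0]
    - [0,0,0,0,0,0]
    - [0,0,0,0,0,0]

```text
time: 24.3
tcp_pos: [496.3, -197.6, 262.2]
orientation: [3.108, -0.455, 0.002]
contact_force: [-0.0, -0.1, -0.1]
width: 0.502
gripper_force: 0.0
```

```bash
python3 pad.py; python3 st.py
python3 - <<'E'
from h import *
d=np.array([.9583,-.2857]); n=np.array([.2857,.9583])
p=viewer.grab_frame("wrist"); save(p,"w6"); W=wworld(p)
for nm,z in (("fin",(154,161)),("block",(129.5,135)),("deck",(120,124))):
    q=sel(W,540,700,-320,-150,*z); print(nm,len(q),np.percentile(q[:,:2]@d,[1,99]).round(1),np.percentile(q[:,:2]@n,[1,99]).round(1))
E
```

```text
side 109 [95.4 96.7 97.9]
 start 105 [95.9 97.3 98.7]
scene 63 [94.9 96.3 97.6]
 start 70 [95.5 96.7 97.6]
t 24.4 d 532.13 n -47.54 z 261.59 yaw -16.64 pitch 0.01 Fd 0.1 Fn 1.0 Fz -0.9 [0.06 0.03 0.03] 0.5013178254511209
fin 462 [597.8 621.4] [-55.3 -41.4]
block 2137 [631.  663.1] [-77.5 -19.3]
deck 2318 [590.1 647.9] [-79.7 -16.9]
```

View pics/w6.png

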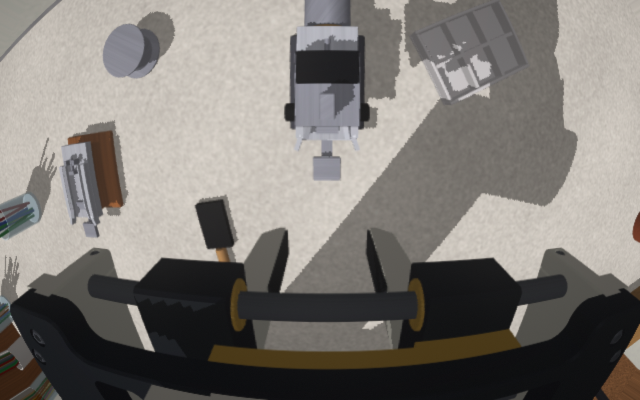

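The marver sits on the torch at (327,75) with its fin at d=609.6, so it was not ejected. The pad at (327,167) is up, and the stand, paddle, spool and tray are undisturbed.

```bash
python3 -c "
from rig import job
print(job.job_done())"
```

```text
the job is handed in; nothing more can be done
None
```

The marver is off its stand and latched in the torch's dovetail: the catch held against a gentle pull-back, it stayed put after I let go, and the job was handed in at about 24 s.

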